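Empty the onion hopper into the crate and let its lid down quietly

TASK

Let the onions out of the hopper: with a fingertip, press the palm plate of the hand lever all the way down so that the linked lid swings up, and keep it down until every onion has rolled into the crate. Then ease the lever back up so that the lid closes fully without slamming, and leave it. Touch only the lever: not the lid, the onions, the crate or the other things on the bench.

Things in the scene. Friction and masses are not known exactly. Their poses are not given: they have to be found in the camera images.
- hopper: Bench-top sheet-metal produce hopper on four legs, bolted down: 250 mm long (x), 160 wide (y), open top at z = 305 mm. Origin on the bench under its middle, z up. It empties at its -x end over an 18 degree floor and a short chute to x = -187, z = 115 mm. Rear sheet at x = 120 mm. The lever and its link run outside its -y wall; the lever sticks out behind the rear sheet, open space above.
- lever_angle (a joint): Angle of the hand lever, rad: 0 = up at rest (lid shut), grows as it is pressed down, stop at 1.0 (lid fully open). Sprung: let go, it flies back to 0. It takes about 4 N at the palm plate to start and 7 to 8 N at the bottom. At 0 the arm points to the hopper's +x and 30 degrees upward; at 1.0, 27 degrees downward.
- lever_plate (a point): Middle of the pressing (top) face of the lever's palm plate: black ribbed rubber on steel, 85 mm along the arm, 90 across, 10 thick; 165 mm from the pin along the arm and 8 mm above the arm's middle line. It moves from about 304 mm above the bench (rest) to 147 mm (fully down), 80 to 105 mm behind the rear sheet. Axes: x along the arm away from the pin, z out of the face.
- lever: The hand lever: flat steel arm ending in the palm plate. Origin on its pin, at x = 60, y = -97, z = 215 mm in the hopper's frame; it turns about the line through it parallel to the hopper's y axis. Its own x runs along the arm to the palm plate, y as the hopper's.
- lid_angle (a joint): Angle of the lid, rad, 0 = shut, 1.0 = fully open. The link makes it always equal to the lever's angle. The lid hangs from a hinge on the hopper's discharge end at x = -137, z = 250 mm and swings out and up.
- lid: The lid: upright plain sheet, 144 mm wide and 108 mm high, that closes the hopper's mouth. Origin on its hinge line, in the middle of its width; it hangs to its own -z. Not to be touched.
- crate: Low green slatted plastic crate, loose, 260 mm (x) by 230 mm (y) by 100 mm high, walls and floor 6 mm, standing under the chute, centre about 292 mm from the hopper's origin towards its -x. Origin at the centre of its underside. Already in place: not to be touched.
- onion1: Loose brown onion, ball of 62 mm, about 110 g, one of six that lie in the hopper behind the lid and roll out by themselves within about 2 s of the lid being well open. Origin at its centre. Not to be touched.
- onion2: Loose brown onion, ball of 62 mm, about 110 g, one of six that lie in the hopper behind the lid and roll out by themselves within about 2 s of the lid being well open. Origin at its centre. Not to be touched.
- onion3: Loose brown onion, ball of 62 mm, about 110 g, one of six that lie in the hopper behind the lid and roll out by themselves within about 2 s of the lid being well open. Origin at its centre. Not to be touched.
- onion4: Loose brown onion, ball of 62 mm, about 110 g, one of six that lie in the hopper behind the lid and roll out by themselves within about 2 s of the lid being well open. Origin at its centre. Not to be touched.
- onion5: Loose brown onion, ball of 62 mm, about 110 g, one of six that lie in the hopper behind the lid and roll out by themselves within about 2 s of the lid being well open. Origin at its centre. Not to be touched.
- onion6: Loose brown onion, ball of 62 mm, about 110 g, one of six that lie in the hopper behind the lid and roll out by themselves within about 2 s of the lid being well open. Origin at its centre. Not to be touched.
- egg_tray: Bystander: grey pulp tray of six eggs, 100 x 148 mm, 67 mm high. Origin under its centre.
- tape_roll: Bystander: roll of brown packing tape lying flat, 104 mm across, 48 mm high, on the bench behind the hopper, low down beside the lever. Origin under its centre.
- sauce_bottle: Bystander: upright amber bottle, 62 mm across, 190 mm high, beside the hopper on its +y side. Origin under its centre.
- jam_jar: Bystander: jar with a metal cap, 72 mm across, 95 mm high, beside the hopper on its -y side. Origin under its centre.
- mug: Bystander: white mug, 80 mm across, 90 mm high. Origin under its centre.
- dust_brush: Bystander: flat brush with a wooden handle, about 200 mm long and 42 mm wide, under 30 mm high, lying on the bench.

How it is judged:
By the outcome, as a careful person would: the job done as asked, in the order asked, and still so for the second after the job is handed in, with the robot touching nothing.
It also fails if it takes over 48 s, if anything falls off the work surface, if the arm or the gripper's body presses on something with over 40 N, if the wrist force passes 120 N, or if a joint passes its speed limit or range.

ROBOT

A 6-joint arm with a two-finger parallel gripper is mounted at the origin on the work surface. World frame = base frame: x ahead of the robot, y to its left, z up, the work surface at z = 0. Lengths are in mm, angles in rad, forces in N, time in s.
With the tool pointing down it reaches from about 375 to 825 mm from the base axis. Payload 5.5 kg.
Tool frame: the origin (TCP) lies between the finger pads; the fingertips stand 11 mm ahead of it and the grasp point (between the pads) lies 8 mm behind it; z points along the fingers, y is the direction in which the jaws open and shut (so a half turn about z gives the same grasp; the last joint's range is limited). The gripper opens to 85 mm and grips with 20 to 120 N. Pads are 22 mm wide; open, the fingers measure 114 mm over their backs; the gripper's body (76 mm by 85 mm) begins 54 mm behind the grasp point. The pads swing forward as they close: fully open they stand 13 mm farther back than shut.
Start: joints at [-1.12, 0.314, -0.047, 1.21, 0, 1.571], TCP at [261.408, -540.056, 242.299] pointing down, gripper open.
Joint ranges: [-2.67, 2.67], [-0.69, 1.73], [-1.03, 1.25], [-2.08, 2.16], [-1.42, 1.45], [-3.14, 3.14]. Speed limits (rad/s): [2.39, 2.39, 3.01, 3.14, 3.14, 3.14].

INTERFACE

Orientations are given as a unit quaternion [w, x, y, z].
In Python, from plant import sensors, eyes, r gives the robot as it stands.
- The arm moves only by the shell command python3 -m crank 'ROWS'. ROWS is JSON, a list that holds one entry, the list of rows, each a list of 7 numbers: the turn, a rotation vector about the tool's x, y, z in units of 6 degrees (1.0 is 6 degrees), then the shift along the tool's x, y, z in units of 30 mm (1.0 is 30 mm), then the finger opening in mm, from 0 to 85.4. A call has 1 to 5 rows; each row is the pose to reach, as a shift and turn from the pose commanded when the call began, along the tool's axes at that moment; what a row does not reach only later rows make up. A row lasts 1/12 s, in which the tool goes at most 41.7 mm and 7.16 degrees, less where a joint would pass 70% of its speed; a pose out of reach is approached as far as the arm can. A call with a gripper value outside its range is refused whole. The fingers move at their own pace and stop on an object; the grip force is fixed at half the most. Time passes only in rows, so rows that repeat a pose let the fingers close. It gives the time, the measured TCP pose, the force and the opening at its end, in the units of the state.
- sensors.read_state(): the state, without advancing time (a new reading comes with each control period).
- eyes.read_camera(name): name is "scene" or "side" or "wrist"; returns a dict with "pixels" (400x640x3 uint8, blue, green, red), "range_z" (400x640 float32, mm along the optical axis (not along the pixel's ray), 0 where there is no reading), "fx", "fy", "cx", "cy" (pixels), "R" (3x3) and "t" (3): a world point X has camera coordinates R X + t. Camera axes: x right, y down, z forward; pixel columns grow to the right and rows downward; lengths in mm; the calibration is good to about 2 mm. A picture is of the moment at which its call begins.
- r.hand_in(): hands the job in, once; it reports no verdict.
The state is a dict: "clock": time; "joint_positions": joint angles; "dq": joint speeds; "joint_torque": joint torques, N m; "eef_pos": TCP position; "ee_rot": TCP orientation; "force": force on the tool from outside, world axes, zero at the start; "moment": the same for the moment, N m; "finger_gap": finger opening in mm.
Only numpy, scipy, OpenCV 4.12 (cv2) and the standard library are available. Lean on these libraries where they do the work, as an engineer would, in place of code of your own. Each camera call takes 0.05 s, during which the arm holds its last target. There are 200 camera calls.

## Working session

There is one attempt and no reset: what is moved stays moved. The work goes in short steps, Python scripts to look and compute and a shell command to move; the robot and the scene stay as the last step left them, time stands still between calls to the robot, and variables do not carry over. Pictures are saved under pics/ and viewed, about 8 in all and at most 12, crops included, and the job is handed in when it is done.

```bash
mkdir -p pics; ls; python3 - <<'E'
from plant import sensors, eyes
import cv2,numpy as np
print(sensors.read_state())
ims=[]
for n in("scene","side"):
    c=eyes.read_camera(n); np.savez(n+'.npz',**c); cv2.imwrite(f'pics/{n}0.png',c['pixels'])
    print(n,c['fx'],c['cx'],c['cy'],c['R'],c['t'])
E
```

```text
pics
{'clock': 0.0, 'joint_positions': array([-1.12002099e+00,  3.14212684e-01, -4.80754843e-02,  1.21018334e+00,
       -6.52157679e-06,  1.57081725e+00]), 'dq': array([-0.00073395,  0.00177007, -0.00095958, -0.00045126, -0.00076068,
       -0.00072236]), 'joint_torque': array([ 2.15218024e-03, -5.39586926e+01,  3.39751554e+01,  1.93298230e-02,
        5.06961405e-04,  1.00422437e-05]), 'eef_pos': array([ 261.15632637, -539.57095023,  241.44410943]), 'ee_rot': array([-8.15675377e-04,  9.74709537e-01,  2.23473973e-01, -1.90375199e-04]), 'force': array([ 0.14365811, -0.21032891,  0.34792529]), 'moment': array([ 0.00527975,  0.01775547, -0.02704678]), 'finger_gap': 85.56143235931427}
scene 364.08623389900094 316.0175723069519 202.02645074395798 [[-2.86089928e-01  9.58202762e-01  1.41830662e-04]
 [ 8.34875719e-01  2.49340895e-01 -4.90725638e-01]
 [-4.70250026e-01 -1.40273251e-01 -8.71314139e-01]] [ 107.43069685 -366.4694838  1644.93554764]
side 459.2555375032099 321.1444852160706 201.16449634352267 [[ 0.99976325 -0.01833839  0.01171092]
 [-0.00499994 -0.71743733 -0.69660511]
 [ 0.02117647  0.69638163 -0.71735917]] [-526.42286501  174.03071237 1778.63805362]
```

View pics/scene0.png

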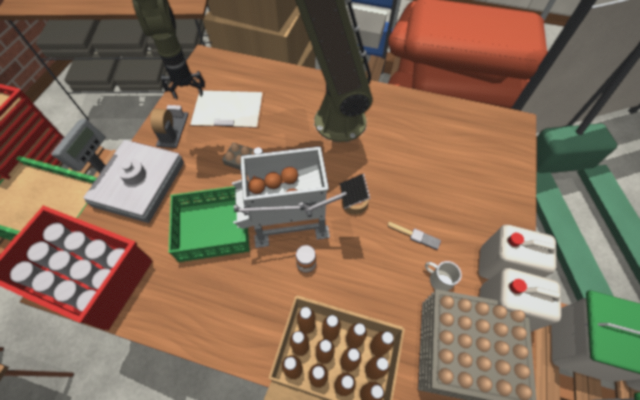

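View pics/side0.png

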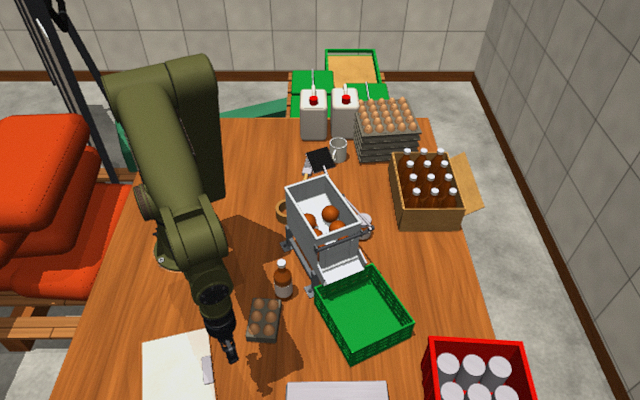

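Scene view: black palm plate near (355,190), hopper rim around (285,175), crate at (208,223). Side view: plate near (320,160), hopper at (322,205). I'll measure these with depth.

```bash
cat > h.py <<'E'
import numpy as np,cv2
def cloud(c):
    v,u=np.mgrid[0:400,0:640]; z=c['range_z']
    P=np.stack([(u-c['cx'])/c['fx']*z,(v-c['cy'])/c['fy']*z,z],-1)
    return (P-c['t'])@c['R']
def plate(c,box):
    X=cloud(c);u0,u1,v0,v1=box
    m=np.zeros((400,640),bool);m[v0:v1,u0:u1]=True
    m&=(c['pixels'].max(2)<60)&(c['range_z']>0)&(X[...,2]>120)
    return X[m],m
E
python3 - <<'E'
from h import *
C={n:dict(np.load(n+'.npz')) for n in('scene','side')}
for n,b in(('scene',(335,375,170,215)),('side',(300,338,143,176))):
    P,m=plate(C[n],b); z=np.median(P,0); c=P.mean(0); print(n,len(P),'med',z,'min',P.min(0),'max',P.max(0))
    Q=P[np.linalg.norm(P-z,axis=1)<70]; w,V=np.linalg.eigh(np.cov(Q.T)); print(len(Q),Q.mean(0),'normal',V[:,0],np.sqrt(w))
for n,b in(('scene',(230,335,140,215)),('side',(275,370,170,250))):
    X=cloud(C[n]);u0,u1,v0,v1=b;S=X[v0:v1,u0:u1].reshape(-1,3);I=C[n]['pixels'][v0:v1,u0:u1].reshape(-1,3).astype(int)
    S=S[(abs(S[:,2]-305)<7)&(np.ptp(I,axis=1)<30)]
    r=cv2.minAreaRect(S[:,:2].astype(np.float32));print(n,len(S),r,cv2.boxPoints(r).round().tolist())
# crate green
c=C['scene'];X=cloud(c);I=c['pixels'].astype(int)
m=(I[...,1]>I[...,2]+40)&(I[...,1]>I[...,0]+30);m[:, :150]=0;m[:,260:]=0
S=X[m];S=S[abs(S[:,2]-96)<10];print('crate',cv2.minAreaRect(S[:,:2].astype(np.float32)))
E
```

```text
scene 491 med [525.20144546 164.26183868 304.66113364] min [480.01696845 120.07704401 283.92915511] max [573.91893366 205.33544862 324.17618448]
491 [526.00878673 164.28973883 304.5328772 ] normal [ 0.2081193  -0.45817728  0.86415273] [ 1.73094031 20.72422675 23.31766378]
side 447 med [521.7510351  158.79598711 302.65042929] min [474.22450445 107.92439429 276.65706632] max [573.20283088 207.86281961 326.86646729]
447 [522.73191009 158.84520843 302.92133122] normal [ 0.22587014 -0.44058511  0.86883108] [ 3.67576206 22.90525009 25.15413582]
scene 742 ((542.4952392578125, -68.29756164550781), (193.02435302734375, 286.93194580078125), 25.34573745727539) [[394.0, 20.0], [517.0, -239.0], [691.0, -157.0], [568.0, 103.0]]
side 537 ((531.6353759765625, -78.36181640625), (173.24224853515625, 288.57525634765625), 25.53462791442871) [[391.0, 14.0], [516.0, -246.0], [672.0, -171.0], [548.0, 89.0]]
crate ((658.4635620117188, -320.3260498046875), (232.10768127441406, 260.8114929199219), 25.758092880249023)
```

Plate ≈ (525,162,304), which matches the expected height. Its normal gives hopper +x at a yaw of about 115.5°. The crate offset agrees with that, and tool y is almost exactly -hopper x. I'll raise the arm first and then cross over high.

```bash
python3 -m crank '[[[0,0,0,0,0,-1.3,0],[0,0,0,0,0,-2.6,0],[0,0,0,0,0,-3.9,0],[0,0,0,0,0,-5.2,0],[0,0,0,0,0,-6.5,0]]]'
python3 -m crank '[[[0,0,0,0.9,-0.8,-0.1,0],[0,0,0,1.8,-1.6,-0.2,0],[0,0,0,2.7,-2.5,-0.3,0],[0,0,0,3.6,-3.4,-0.4,0],[0,0,0,4.5,-4.3,-0.5,0]]]'
```

```text
clock: 0.52
eef_pos: [261.1, -539.5, 438.8]
ee_rot: [-0.0, 0.975, 0.224, -0.0]
force: [-0.4, -1.6, -0.2]
finger_gap: 25.7
clock: 0.93
eef_pos: [326.9, -363.5, 452.0]
ee_rot: [-0.0, 0.975, 0.223, -0.0]
force: [0.7, 0.0, 0.3]
finger_gap: 0.3
```

```bash
python3 -m crank '[[[0,0,0,0.9,-0.8,0,0],[0,0,0,1.8,-1.6,0,0],[0,0,0,2.7,-2.5,0,0],[0,0,0,3.6,-3.4,0,0],[0,0,0,4.5,-4.3,0,0]]]'
python3 -m crank '[[[0,0,0,0.9,-0.8,0,0],[0,0,0,1.8,-1.6,0,0],[0,0,0,2.7,-2.5,0,0],[0,0,0,3.6,-3.4,0,0],[0,0,0,4.5,-4.3,0,0]]]'
python3 -m crank '[[[0,0,0,0.9,-0.8,0,0],[0,0,0,1.8,-1.6,0,0],[0,0,0,2.7,-2.5,0,0],[0,0,0,3.6,-3.4,0,0],[0,0,0,4.5,-4.3,0,0]]]'
python3 - <<'E'
from plant import sensors,eyes
import cv2
from h import *
s=sensors.read_state();print(s['eef_pos'],s['joint_positions'].round(2))
c=eyes.read_camera('wrist');np.savez('w1.npz',**c)
P,m=plate(c,(0,640,0,400));cv2.imwrite('pics/w1.png',c['pixels'])
P=P[(abs(P[:,2]-304)<30)&(np.linalg.norm(P[:,:2]-[525,162],axis=1)<75)]
r=cv2.minAreaRect(P[:,:2].astype(np.float32));print(len(P),P.mean(0),r)
E
```

```text
clock: 1.35
eef_pos: [392.0, -188.4, 452.1]
ee_rot: [-0.0, 0.975, 0.223, -0.0]
force: [0.6, -0.6, 0.0]
finger_gap: 0.3
clock: 1.77
eef_pos: [457.4, -13.4, 452.1]
ee_rot: [0.0, 0.975, 0.223, -0.0]
force: [0.7, -1.4, -0.2]
finger_gap: 0.3
clock: 2.18
eef_pos: [522.7, 161.6, 452.0]
ee_rot: [0.0, 0.975, 0.224, -0.0]
force: [0.5, -0.3, -0.6]
finger_gap: 0.4
[522.74788422 161.59111254 451.95924338] [ 0.3   0.22  0.31  1.66 -0.    2.99]
8331 [524.18010406 165.48132731 307.79336079] ((523.2377319335938, 161.83145141601562), (87.38180541992188, 72.09528350830078), 25.080289840698242)
```

View pics/w1.png

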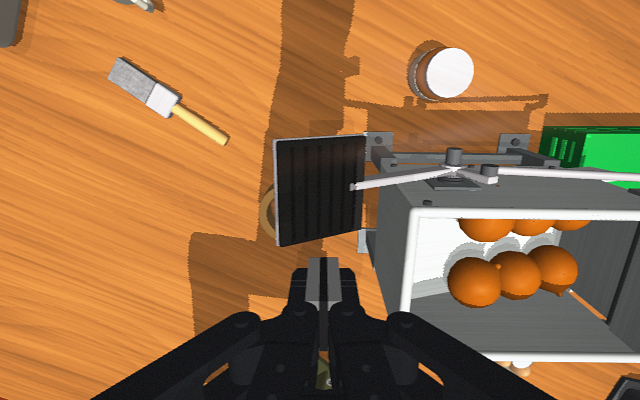

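The wrist view shows the plate at about (320,190) with open space above it. The measured centre (523,162) is directly under the TCP. The onions are near (515,270), and the tape roll is below the plate edge near (270,210). Going down to contact.

```bash
python3 -m crank '[[[0,0,0,0,0,1.2,0],[0,0,0,0,0,2.4,0],[0,0,0,0,0,3.4,0],[0,0,0,0,0,3.9,0],[0,0,0,0,0,4.0,0]]]'
python3 -m crank '[[[0,0,0,0,0,0.1,0],[0,0,0,0,0,0.2,0],[0,0,0,0,0,0.3,0],[0,0,0,0,0,0.4,0],[0,0,0,0,0,0.5,0]]]'
```

```text
clock: 2.65
eef_pos: [520.6, 159.1, 328.3]
ee_rot: [0.0, 0.975, 0.224, -0.003]
force: [0.1, 0.4, -0.5]
finger_gap: 0.3
clock: 3.07
eef_pos: [523.2, 159.8, 318.1]
ee_rot: [-0.0, 0.975, 0.223, 0.001]
force: [-0.8, -0.0, 4.1]
finger_gap: -0.1
```

Contact at TCP z≈318 with about 4 N, as expected. Now I'll follow the lever's arc down.

```bash
python3 -m crank '[[[0,0,0,0,-0.13,0.25,0],[0,0,0,0,-0.26,0.5,0],[0,0,0,0,-0.37,0.75,0],[0,0,0,0,-0.48,1.0,0],[0,0,0,0,-0.58,1.3,0]]]'
python3 -m crank '[[[0,0,0,0,-0.1,0.3,0],[0,0,0,0,-0.17,0.6,0],[0,0,0,0,-0.22,0.9,0],[0,0,0,0,-0.26,1.2,0],[0,0,0,0,-0.28,1.5,0]]]'
python3 -m crank '[[[0,0,0,0,0,0.3,0],[0,0,0,0,0.02,0.6,0],[0,0,0,0,0.05,0.9,0],[0,0,0,0,0.12,1.3,0],[0,0,0,0,0.2,1.7,0]]]'
```

```text
clock: 3.48
eef_pos: [515.5, 176.1, 278.0]
ee_rot: [-0.0, 0.975, 0.224, 0.001]
force: [1.7, 2.4, 4.5]
finger_gap: 0.3
clock: 3.9
eef_pos: [511.5, 183.1, 232.5]
ee_rot: [-0.0, 0.975, 0.224, 0.0]
force: [2.1, 1.3, 5.2]
finger_gap: 0.2
clock: 4.32
eef_pos: [514.0, 177.6, 181.7]
ee_rot: [-0.0, 0.975, 0.224, 0.0]
force: [1.9, 0.0, 6.7]
finger_gap: -0.1
```

```bash
python3 -m crank '[[[0,0,0,0,0.06,0.15,0],[0,0,0,0,0.1,0.3,0],[0,0,0,0,0.15,0.4,0],[0,0,0,0,0.18,0.5,0],[0,0,0,0,0.2,0.6,0]]]'
python3 -m crank '[[[0,0,0,0,0,0.05,0],[0,0,0,0,0,0.1,0],[0,0,0,0,0,0.15,0],[0,0,0,0,0,0.15,0]]]'
```

```text
clock: 4.73
eef_pos: [516.1, 172.0, 164.1]
ee_rot: [-0.0, 0.975, 0.223, -0.0]
force: [0.1, 0.5, 7.3]
finger_gap: -0.1
clock: 5.07
eef_pos: [516.3, 171.4, 159.7]
ee_rot: [0.0, 0.975, 0.223, -0.0]
force: [0.0, -0.1, 7.6]
finger_gap: -0.1
```

```bash
for i in 1 2; do python3 -m crank '[[[0,0,0,0,0,0.05,0],[0,0,0,0,0,0.1,0],[0,0,0,0,0,0.1,0]]]'; done
```

```text
clock: 5.32
eef_pos: [516.6, 171.3, 158.8]
ee_rot: [0.001, 0.975, 0.223, 0.0]
force: [-4.3, -3.3, 22.2]
finger_gap: -0.2
clock: 5.57
eef_pos: [516.9, 171.1, 158.0]
ee_rot: [0.001, 0.975, 0.223, 0.001]
force: [-10.8, -4.8, 38.7]
finger_gap: -0.3
```

The force jumped at TCP z≈159, so the lever is on its stop. I'll relax slightly while staying on the stop, hold, and look.

```bash
python3 -m crank '[[[0,0,0,0,0,-0.08,0],[0,0,0,0,0,-0.1,0],[0,0,0,0,0,-0.1,0],[0,0,0,0,0,-0.1,0],[0,0,0,0,0,-0.1,0]]]'
for i in 1 2 3 4; do python3 -m crank '[[[0,0,0,0,0,0,0],[0,0,0,0,0,0,0],[0,0,0,0,0,0,0],[0,0,0,0,0,0,0],[0,0,0,0,0,0,0]]]'|grep -E "clock|force|eef"; done
python3 - <<'E'
from plant import eyes
import cv2,numpy as np
a=eyes.read_camera('scene')['pixels'][120:280,150:390];b=eyes.read_camera('side')['pixels'][140:370,240:440]
a=cv2.resize(a,(480,320));b=cv2.resize(b,(278,320))
cv2.imwrite('pics/open.png',np.hstack([a,b]))
E
```

```text
clock: 5.98
eef_pos: [516.6, 171.2, 158.8]
ee_rot: [0.001, 0.975, 0.223, 0.0]
force: [-4.0, -2.4, 21.7]
finger_gap: -0.1
clock: 6.4
eef_pos: [516.6, 171.3, 158.8]
force: [-4.6, -3.5, 21.7]
clock: 6.82
eef_pos: [516.6, 171.3, 158.8]
force: [-4.6, -2.5, 21.4]
clock: 7.23
eef_pos: [516.6, 171.3, 158.8]
force: [-3.6, -2.7, 22.2]
clock: 7.65
eef_pos: [516.6, 171.3, 158.8]
force: [-4.0, -3.1, 21.4]
```

View pics/open.png

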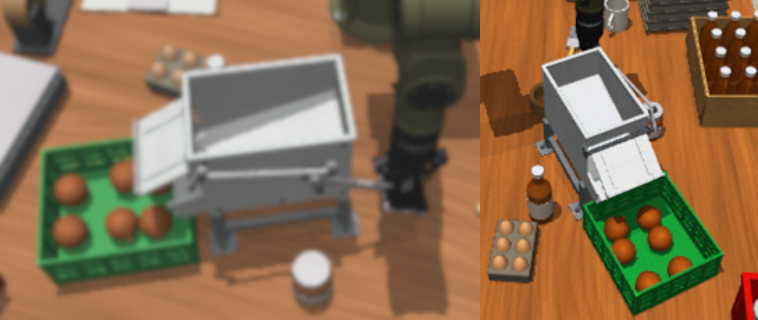

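The hopper is empty, the lid is up, and all six onions are in the crate. In the side crop they are at (616,228), (648,217), (624,250), (660,238), (648,285) and (680,268). Now easing up along the same arc.

```bash
f(){ grep -E "clock|force|eef"; }
python3 -m crank '[[[0,0,0,0,-0.06,-0.15,0],[0,0,0,0,-0.12,-0.3,0],[0,0,0,0,-0.17,-0.45,0],[0,0,0,0,-0.22,-0.6,0],[0,0,0,0,-0.27,-0.75,0]]]'|f
python3 -m crank '[[[0,0,0,0,-0.05,-0.17,0],[0,0,0,0,-0.09,-0.34,0],[0,0,0,0,-0.13,-0.5,0],[0,0,0,0,-0.16,-0.68,0],[0,0,0,0,-0.18,-0.85,0]]]'|f
python3 -m crank '[[[0,0,0,0,-0.02,-0.17,0],[0,0,0,0,-0.03,-0.34,0],[0,0,0,0,-0.04,-0.5,0],[0,0,0,0,-0.04,-0.68,0],[0,0,0,0,-0.04,-0.85,0]]]'|f
python3 -m crank '[[[0,0,0,0,0.01,-0.17,0],[0,0,0,0,0.02,-0.34,0],[0,0,0,0,0.04,-0.5,0],[0,0,0,0,0.07,-0.68,0],[0,0,0,0,0.1,-0.85,0]]]'|f
python3 -m crank '[[[0,0,0,0,0.04,-0.15,0],[0,0,0,0,0.08,-0.3,0],[0,0,0,0,0.12,-0.45,0],[0,0,0,0,0.17,-0.6,0],[0,0,0,0,0.22,-0.75,0]]]'|f
```

```text
clock: 8.17
eef_pos: [512.9, 178.7, 179.6]
force: [0.6, -0.8, 6.2]
clock: 8.58
eef_pos: [510.6, 183.6, 205.0]
force: [2.1, -0.7, 6.6]
clock: 9.0
eef_pos: [510.0, 184.7, 230.4]
force: [1.6, -0.4, 4.5]
clock: 9.42
eef_pos: [511.2, 182.4, 256.0]
force: [1.2, -0.1, 4.3]
clock: 9.83
eef_pos: [514.2, 176.6, 278.6]
force: [-1.9, 0.6, 4.4]
```

```bash
f(){ grep -E "clock|force|eef"; }
python3 -m crank '[[[0,0,0,0,0.04,-0.1,0],[0,0,0,0,0.08,-0.2,0],[0,0,0,0,0.13,-0.3,0],[0,0,0,0,0.18,-0.4,0],[0,0,0,0,0.23,-0.5,0]]]'|f
python3 -m crank '[[[0,0,0,0,0.04,-0.08,0],[0,0,0,0,0.08,-0.16,0],[0,0,0,0,0.12,-0.24,0],[0,0,0,0,0.16,-0.32,0],[0,0,0,0,0.2,-0.4,0]]]'|f
python3 -m crank '[[[0,0,0,0,0.03,-0.05,0],[0,0,0,0,0.05,-0.1,0],[0,0,0,0,0.07,-0.15,0],[0,0,0,0,0.1,-0.2,0],[0,0,0,0,0.12,-0.25,0]]]'|f
python3 -m crank '[[[0,0,0,0,0.02,-0.05,0],[0,0,0,0,0.04,-0.1,0],[0,0,0,0,0.06,-0.15,0],[0,0,0,0,0.06,-0.2,0],[0,0,0,0,0.06,-0.25,0]]]'|f
python3 -m crank '[[[0,0,0,0,0,-0.05,0],[0,0,0,0,0,-0.1,0],[0,0,0,0,0,-0.15,0],[0,0,0,0,0,-0.2,0],[0,0,0,0,0,-0.25,0]]]'|f
```

```text
clock: 10.25
eef_pos: [517.6, 170.3, 293.6]
force: [-0.0, 0.5, 5.2]
clock: 10.67
eef_pos: [520.1, 164.9, 305.5]
force: [-0.9, 0.4, 4.0]
clock: 11.08
eef_pos: [521.8, 161.4, 312.8]
force: [2.0, -1.5, 2.5]
clock: 11.5
eef_pos: [522.0, 160.5, 320.1]
force: [-0.5, 0.1, 0.7]
clock: 11.92
eef_pos: [522.2, 160.4, 327.9]
force: [0.8, 1.3, 0.2]
```

Contact faded to zero gently. I'll retreat straight up and check.

```bash
python3 -m crank '[[[0,0,0,0,0,-0.5,0],[0,0,0,0,0,-1.2,0],[0,0,0,0,0,-2.2,0],[0,0,0,0,0,-3.2,0],[0,0,0,0,0,-4,0]]]'
python3 -m crank '[[[0,0,0,0,0,0,0],[0,0,0,0,0,0,0],[0,0,0,0,0,0,0]]]' >/dev/null
python3 - <<'E'
from plant import eyes
import cv2
from h import *
S=eyes.read_camera('scene');T=eyes.read_camera('side');w=eyes.read_camera('wrist')
P,m=plate(w,(0,640,0,400))
P=P[(abs(P[:,2]-304)<40)&(np.linalg.norm(P[:,:2]-[525,162],axis=1)<75)]
ev,V=np.linalg.eigh(np.cov(P.T));n=V[:,0]*np.sign(V[2,0])
print(P.mean(0),'tilt',np.degrees(np.arccos(n[2])))
P0=plate(dict(np.load('w1.npz')),(0,640,0,400))[0];P0=P0[(abs(P0[:,2]-304)<40)&(np.linalg.norm(P0[:,:2]-[525,162],axis=1)<75)]
V=np.linalg.eigh(np.cov(P0.T))[1];print('before',P0.mean(0),np.degrees(np.arccos(abs(V[2,0]))))
a=cv2.resize(S['pixels'][120:280,150:390],(480,320));b=cv2.resize(T['pixels'][140:370,240:440],(278,320))
cv2.imwrite('pics/end.png',np.hstack([a,b]))
E
```

```text
clock: 12.33
eef_pos: [522.2, 160.3, 450.0]
ee_rot: [-0.0, 0.975, 0.224, 0.001]
force: [0.2, -0.1, -0.5]
finger_gap: -0.3
[524.38999307 165.42697777 307.76636188] tilt 29.778512531161937
before [524.18010406 165.48132731 307.79336079] 29.795936603559653
```

View pics/end.png

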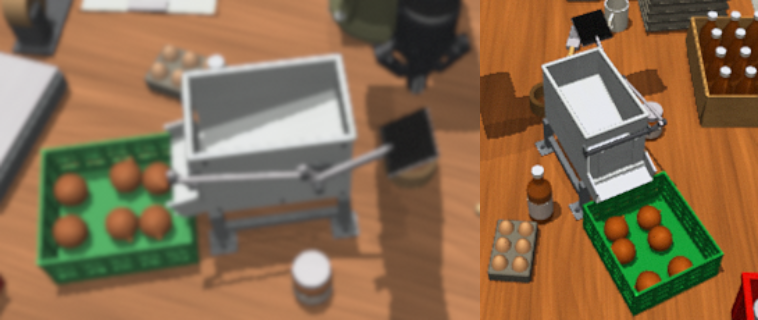

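The lever is back at rest with a tilt of 29.8°, the same as before. The lid is shut (side crop, around (618,150)), and all six onions are in the crate.

```bash
python3 -c "
from plant import r
print(r.hand_in())"
```

```text
the job is handed in; nothing more can be done
None
```

The onions are out, the lid is shut again, and the job is handed in at about 12.6 s on the robot's clock.

- **Pressing:** I pressed the palm plate along its arc with the closed fingertips until it hit the stop. The force there jumped from about 8 N to 39 N for a moment. I eased it to about 22 N and held the lever down for about 2 s.
- **Onions:** The pictures showed the lid up, the hopper empty and all six onions in the crate.
- **Closing:** I eased the lever back along the same arc, slowing to about 18 mm/s at the end, and the contact force faded smoothly to zero.
- **Last checks:** Before I handed in, the plate's tilt was 29.8° and its position was within 0.3 mm of the start. The lid looked shut, the crate and the bystanders in view looked unmoved, and the gripper was well clear above the lever.

None of the checks failed or disagreed.

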